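# Set out a bakery sign on its sliding arm

### The arm

A 6-joint arm with a two-finger parallel gripper is mounted at the origin on the work surface. World frame = base frame: x ahead of the robot, y to its left, z up, the work surface at z = 0. Lengths are in m, angles in rad, forces in N, time in s.
With the tool pointing down it reaches from about 0.225 to 0.875 m from the base axis. Payload 3.4 kg.
Tool frame: the origin (TCP) lies on the centre line of the jaws, within the pads' length; the fingertips stand 25 mm ahead of it and the grasp point (between the pads) lies 6 mm ahead of it; z points along the fingers, y is the line along which they close (so a half turn about z gives the same grasp; the last joint's range is limited). The gripper opens to 85 mm and grips with 20 to 120 N. Pads are 22 mm wide; open, the fingers measure 114 mm over their backs; the gripper's body (76 mm by 85 mm) begins 54 mm behind the grasp point. The pads swing forward as they close: fully open they stand 13 mm farther back than shut.
Start: joints at [1.02, 0.276, 1.505, -0, 1.361, -0.121], TCP at [0.24, 0.523, 0.256] pointing down, gripper open.
Joint ranges: [-2.89, 2.89], [-0.75, 2.08], [0.22, 2.7], [-1.18, 4.32], [0.11, 2.71], [-2.7, 2.7]. Speed limits (rad/s): [2.57, 2.57, 3.14, 3.14, 3.14, 3.14].

### API

Orientations are given as a rotation vector (axis times angle).
In Python, from cell import status, snapshot, calibration, arm gives the robot as it stands.
- The arm moves only by the tool servo_tool, never from a script. Its argument "commands" is text: rows parted by semicolons, each of 7 numbers parted by spaces: the turn, a rotation vector about the tool's x, y, z in degrees, then the shift along the tool's x, y, z in mm, then the closure in counts, from 0 (fully open) to 255 (shut). In form: ax ay az tx ty tz hand; .... A call has 1 to 12 rows; each row is the pose to reach, as a shift and turn from the pose commanded when the call began, along the tool's axes at that moment; what a row does not reach only later rows make up. A row lasts 1/8 s, in which the tool goes at most 62.5 mm and 10.7 degrees, less where a joint would pass 70% of its speed; a pose out of reach is approached as far as the arm can. A call with a gripper value outside its range is refused whole. The fingers move at their own pace and stop on an object; "squeeze" is the grip in N (left out, the last holds). Time passes only in rows, so rows that repeat a pose let the fingers close. It gives the time, the measured TCP pose, the force, the opening and the grip force at its end, in the units of the state.
- status.get_obs(): the state, without advancing time (a new reading comes with each control period).
- snapshot(name): name is "scene" or "top" or "wrist"; returns the picture (420x560x3 uint8, red, green, blue); there is no depth.
- calibration(name): a dict with "fx", "fy", "cx", "cy" (pixels), "D" ([k1, k2, p1, p2, k3] as OpenCV has them; the pictures are not rectified), "rvec" (rotation vector, rad) and "tvec" (3), from world to camera coordinates, as OpenCV has them; the wrist camera has in their place "mount" (4x4, takes a point from camera to tool coordinates, whose origin is the TCP and whose axes are the flange's). Camera axes: x right, y down, z forward; pixel columns grow to the right and rows downward; lengths in m; the calibration is good to about 2 mm. A picture is of the moment at which its call begins: read the wrist's pose just before it. calibration takes no time and is no camera call.
- arm.job_done(): hands the job in; it is judged then, once.
The state is a dict: "time": time; "q": joint angles; "joint_vel": joint speeds; "joint_torque": joint torques, N m; "ee_pos": TCP position; "ee_rot": TCP orientation; "force": force on the tool from outside, world axes, zero at the start; "torque": the same for the moment, N m; "opening": finger opening in m; "grasp_force": force on a finger pad.
Only numpy, scipy, OpenCV 4.12 (cv2) and the standard library are available. Lean on these libraries where they do the work, as an engineer would, in place of code of your own. Each camera call takes 0.05 s, during which the arm holds its last target. There are 200 camera calls.

### The job

Take the green sign out of the wooden rack, stand it in the socket at the end of the sliding leg of the sign arm and let go of it. Then, with the red cam lever still open, draw the sprung leg out until its white pointer lines up with the red mark, and squeeze the cam lever fully shut while holding the leg there. Finish still holding the leg at the mark with the lever shut: do not let go; leave the other two signs in the rack and the round loaf alone.

Things in the scene. Friction and masses are not known exactly. Their poses are not given: they have to be found in the camera images.
- sign_green: sign: round wooden post, 14 mm diameter, with a flat blank green panel on top. Origin at the centre of the post's foot, z up the post; panel 56 mm along its x, 12 mm thick along its y, 85 to 145 mm above the foot; about 60 g. Starts standing in one of the rack's three holes, foot 10 mm above the counter, x along the rack's x
- sign_yellow: sign: round wooden post, 14 mm diameter, with a flat blank yellow panel on top. Origin at the centre of the post's foot, z up the post; panel 56 mm along its x, 12 mm thick along its y, 85 to 145 mm above the foot; about 60 g. Starts standing in one of the rack's three holes, foot 10 mm above the counter, x along the rack's x. Bystander, stays in the rack
- sign_white: sign: round wooden post, 14 mm diameter, with a flat blank white panel on top. Origin at the centre of the post's foot, z up the post; panel 56 mm along its x, 12 mm thick along its y, 85 to 145 mm above the foot; about 60 g. Starts standing in one of the rack's three holes, foot 10 mm above the counter, x along the rack's x. Bystander, stays in the rack
- rack: fixed wooden block 240 x 50 x 40 mm with three holes in a row along its x, 80 mm apart (middle one at its centre), each 17 mm wide and 30 mm deep; origin at the centre of its underside, on the counter
- leg: sliding leg of the sign arm; slides level along its own +x (outwards), 0 to 100 mm, y left of that, z up; starts home. Origin under the middle of the grip head, 40 mm above the counter. A spring always pulls it in (5 N at home, 7 N fully out), even with the lever shut (a set screw is tightened later by someone else), so it runs home if let go. Low carriage 90 x 30 mm, top 11 mm above the origin
- stand: fixed wooden base plate of the sign arm, 200 x 100 mm, 12 mm thick, with an aluminium rail 24 mm wide along it, rail top 38 mm above the counter; origin on the counter, 30 mm ahead (+x) of the plate's middle, x the way the leg is drawn out
- grip_head (a point): top centre of the grey grip head, 52 mm above the leg's origin, axes as the leg's. Head body 44 mm long (x), y -8 to +8 mm. On its -y side two upright cheeks reach out to y = -48 mm, 2 to 52 mm above the leg's origin, 44 mm clear between them (x -22 to +22): a finger standing between them can draw the leg along without gripping it. The red lever is on the +y side
- socket_floor (a point): bottom centre of the socket hole: 17 mm wide, 35 mm deep, open upwards, small chamfer; in a black 40 x 40 mm block on the end of the leg, 140 mm ahead (+x) of the leg's origin, block top 48 mm above that origin; moves with the leg. An 18 mm wide bar joins it to the grip head
- cam_lever (a joint): angle of the red cam lever, rad: 0 = shut (upright, flat against the +y side of the grip head), 0.45 = fully open; it starts at 0.38 to 0.45. It stays where it is left and needs about 6 N at its tip to move
- lever_tip (a point): middle of the top outer edge of the red cam lever: paddle 30 mm wide (leg's x), 8 thick, 42 tall, hinged at its bottom edge about the leg's x at y = 12 mm, 6 mm above the leg's origin. Open, it leans to +y, tip about 34 mm from the leg's centre plane; pushed to -y it shuts, outer face at y = 16 mm: head and lever are then 24 mm wide (y -8 to +16)
- pointer (a point): middle of the top of the white pointer bar, a 4 mm wide strip across the leg 64 mm long in y; 40 mm behind the leg's origin (-x), 11 mm above it
- mark: red length mark: two 4 mm wide red strips, 34 mm long in y, 10 mm high, lying on the base plate either side of the rail; fixed; origin midway between them on top of the base plate; its axes are parallel to the leg's. The pointer is at the mark when both have the same place along x; at the start the mark is 35 to 80 mm ahead (+x) of the pointer
- loaf: round dark loaf, 116 mm across, 67 mm high, 0.5 kg, origin at the centre of its underside. Bystander
Not all that is in view belongs to the job. There is more than one size of the sign_green; the job needs the smallest.

How it is judged:
By the outcome, as a careful person would: the job done as asked, in the order asked, and still so for the second after the job is handed in, while the arm keeps its last pose, push and grip.
It also fails if it takes over 58 s, if anything falls off the work surface, if the arm or the gripper's body presses on something with over 40 N, if the wrist force passes 120 N, or if a joint passes its speed limit or range.

## Working session

There is one attempt and no reset: what is moved stays moved. The work goes in short steps, Python scripts to look and compute and a tool call to move; the robot and the scene stay as the last step left them, time stands still between calls to the robot, and variables do not carry over. Pictures are saved under pics/ and viewed, at most 10 in all, crops included, and the job is handed in when it is done.

Besides the shell and the picture viewer there is one more tool, called after "Request:" as name(argument=value, ...), one argument or row to a line, values as JSON. servo_tool: Moves the arm, as the interface text tells. Its arguments: {"type":"object","properties":{"commands":{"type":"string"},"squeeze":{"type":"number"}},"required":["commands"]}

```bash
mkdir -p pics; ls
python3 - <<'E'
from cell import status,snapshot,calibration
import cv2
o=status.get_obs();print(o)
for n in("scene","top"):
    cv2.imwrite(f"pics/{n}0.png",snapshot(n)[:,:,::-1]);print(n,calibration(n))
print(calibration("wrist"))
E
```

```text
pics
{'time': 0.0, 'q': array([ 1.01998808e+00,  2.76603997e-01,  1.50612404e+00,  3.79439268e-06,
        1.36071195e+00, -1.20995604e-01]), 'joint_vel': array([ 0.00024296, -0.00103751,  0.00062273, -0.00233819, -0.00030283,
        0.00108593]), 'joint_torque': array([-9.12247215e-04, -4.16771793e+01, -2.45805305e+01,  4.11824328e-05,
        1.10262766e-02,  2.07616367e-06]), 'ee_pos': array([0.23935032, 0.52228616, 0.25543817]), 'ee_rot': array([-6.69833542e-01, -3.06872487e+00,  2.73716119e-03]), 'force': array([-0.22715027, -0.72030244,  0.01099935]), 'torque': array([-0.02679471,  0.02282998, -0.00207227]), 'grasp_force': 0.0, 'opening': 0.08536063011663249}
scene {'fx': 387.22768824672875, 'fy': 387.22768824672875, 'cx': 276.2860956916771, 'cy': 208.2110579692856, 'D': array([0.03875188, 0.        , 0.        , 0.        , 0.        ]), 'rvec': array([ 1.23145155,  2.48729837, -0.77555375]), 'tvec': array([ 0.24825456, -0.28757691,  1.28790084])}
top {'fx': 475.69792157775055, 'fy': 475.69792157775055, 'cx': 281.2023975652923, 'cy': 213.1554997069509, 'D': array([-0.16018367,  0.        ,  0.        ,  0.        ,  0.        ]), 'rvec': array([ 2.14577649, -2.1156997 ,  0.22964297]), 'tvec': array([0.03045105, 0.49974784, 0.98370591])}
{'fx': 372.0337715867475, 'fy': 372.0337715867475, 'cx': 277.40431526595603, 'cy': 211.51701446147032, 'D': array([-0.05207343,  0.        ,  0.        ,  0.        ,  0.        ]), 'mount': array([[ 4.39455549e-04, -9.59624317e-01, -2.81284513e-01,
         7.10879946e-02],
       [ 9.99999872e-01,  4.92445523e-04, -1.17700066e-04,
        -8.71689828e-04],
       [ 2.51465144e-04, -2.81284425e-01,  9.59624410e-01,
        -1.17298398e-01],
       [ 0.00000000e+00,  0.00000000e+00,  0.00000000e+00,
         1.00000000e+00]])}
```

View pics/scene0.png

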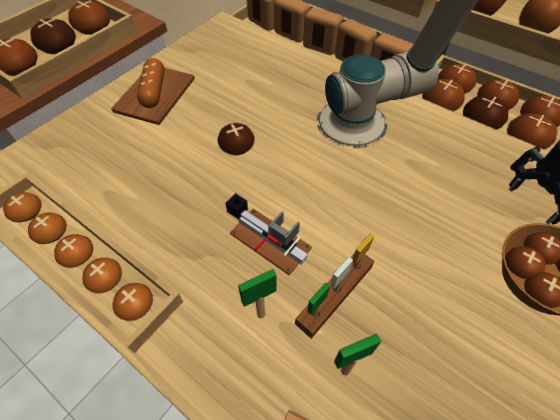

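View pics/top0.png

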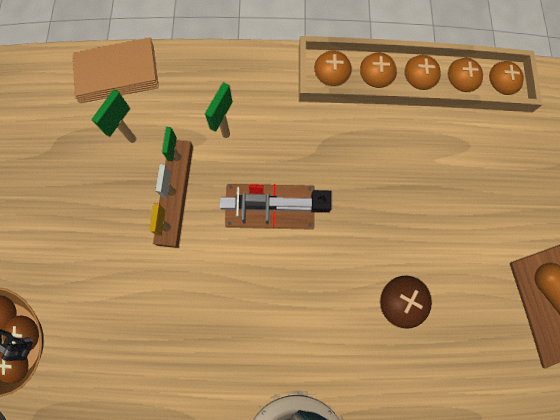

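Scene: the green sign in the rack is at its far end (top view ~(168,143); rack from (182,142) to (167,246)). The leg points right, with its socket block at (322,201), lever at (257,189), mark at x≈275 and pointer at x≈238. I'll write helpers and zoom in.

```bash
cat > h.py <<'E'
import numpy as np,cv2
from scipy.spatial.transform import Rotation as R
from cell import status,snapshot,calibration
def cam(n,obs=None):
    c=calibration(n);K=np.array([[c["fx"],0,c["cx"]],[0,c["fy"],c["cy"]],[0,0,1.]])
    if n=="wrist":
        T=np.eye(4);T[:3,:3]=R.from_rotvec(obs["ee_rot"]).as_matrix();T[:3,3]=obs["ee_pos"]
        W=np.linalg.inv(T@c["mount"]);return K,c["D"],cv2.Rodrigues(W[:3,:3])[0],W[:3,3]
    return K,c["D"],np.array(c["rvec"]),np.array(c["tvec"])
def pix2z(C,uv,z):
    K,D,r,t=C;p=cv2.undistortPoints(np.array(uv,float).reshape(-1,1,2),K,D)[:,0]
    M=cv2.Rodrigues(r)[0];d=np.c_[p,np.ones(len(p))]@M;o=-M.T@t
    return o+d*((np.broadcast_to(z,len(p))-o[2])/d[:,2])[:,None]
def proj(C,P):
    return cv2.projectPoints(np.array(P,float).reshape(-1,1,3),C[2],C[3],C[0],C[1])[0][:,0]
E
python3 - <<'E'
from h import *
C=cam("top");np.set_printoptions(precision=4,suppress=True)
print(pix2z(C,[(182,142),(192,142),(179,246)],.04))
print("sock",pix2z(C,[(322,201)],.088),"lever",pix2z(C,[(257,189)],.08))
im=cv2.imread("pics/top0.png")
cv2.imwrite("pics/crop1.png",cv2.resize(im[120:255,145:340],None,fx=4,fy=4,interpolation=cv2.INTER_CUBIC))
E
```

```text
[[0.6611 0.2638 0.04  ]
 [0.6613 0.241  0.04  ]
 [0.4248 0.2575 0.04  ]]
sock [[ 0.5188 -0.047   0.088 ]] lever [[0.5443 0.0901 0.08  ]]
```

View pics/crop1.png

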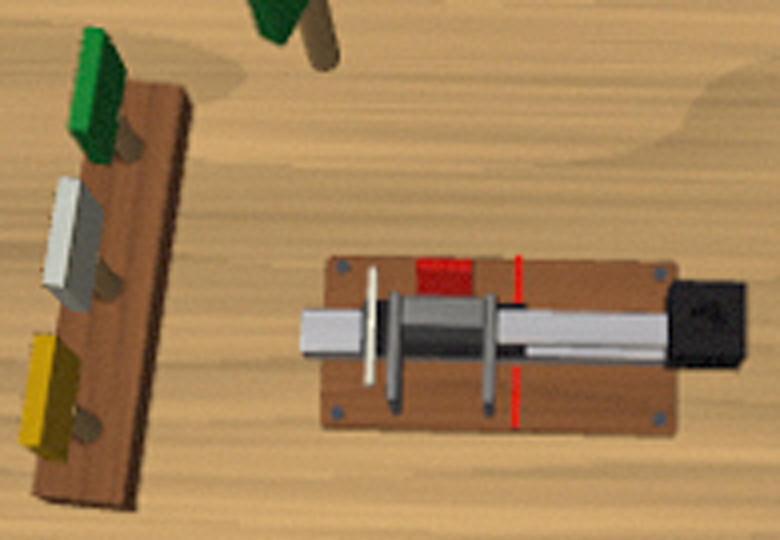

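Run:
```python
from h import *
C=cam("top");np.set_printoptions(precision=4,suppress=True)
f=lambda uv,z:pix2z(C,np.array(uv)/4+[145,120],z)
pl=f([(330,257),(677,263),(675,436),(321,428)],.012);print("plate",pl,pl.mean(0))
print("mark",f([(519,280),(516,398)],.022));print("ptr",f([(371.5,325),(373,268),(369,383)],.051))
print("rack",f([(180,86),(125,505),(128,84)],.04));print("posts",f([(130,158),(108,297),(88,440)],.04))
print("sock",f([(668,283),(745,284),(741,366),(669,365)],.088))
print("bigfeet",pix2z(C,[(226,136),(132,140)],0))
# panels top edge centres
print("green top edge",f([(104,31),(95,28)],.155),f([(72,132),(85,136)],.155))
o=status.get_obs();print(R.from_rotvec(o["ee_rot"]).as_matrix())
# rough heights of big signs: match scene & top panel centres
def tri(a,b):
    Cs=cam("scene");P=[]
    for c in(C,Cs):P.append(np.c_[cv2.Rodrigues(c[2])[0],c[3]])
    x=[cv2.undistortPoints(np.array([[p]],float),c[0],c[1])[0,0] for p,c in((a,C),(b,Cs))]
    X=cv2.triangulatePoints(P[0],P[1],x[0],x[1])[:,0];return X[:3]/X[3]
print("panel centres",tri((219,106),(258,288)),tri((111,113),(358,351)),tri((169,143),(318,298)))
```

```text
plate [[ 0.5711  0.1595  0.012 ]
 [ 0.571  -0.0378  0.012 ]
 [ 0.4713 -0.0365  0.012 ]
 [ 0.4727  0.1612  0.012 ]] [0.5215 0.0616 0.012 ]
mark [[0.557  0.0521 0.022 ]
 [0.4897 0.0527 0.022 ]]
ptr [[0.5234 0.1319 0.051 ]
 [0.5553 0.1321 0.051 ]
 [0.4914 0.1323 0.051 ]]
rack [[0.6625 0.2456 0.04  ]
 [0.4241 0.2635 0.04  ]
 [0.6634 0.2754 0.04  ]]
posts [[0.6196 0.2715 0.04  ]
 [0.5393 0.2791 0.04  ]
 [0.4593 0.2857 0.04  ]]
sock [[ 0.5406 -0.0259  0.088 ]
 [ 0.5408 -0.0667  0.088 ]
 [ 0.4966 -0.0642  0.088 ]
 [ 0.4966 -0.0264  0.088 ]]
bigfeet [[0.6913 0.1686 0.    ]
 [0.6794 0.3924 0.    ]]
green top edge [[0.651  0.2653 0.155 ]
 [0.6526 0.27   0.155 ]] [[0.5971 0.2778 0.155 ]
 [0.5951 0.2711 0.155 ]]
[[-0.9091  0.4167 -0.0009]
 [ 0.4167  0.9091 -0.0014]
 [ 0.0002 -0.0016 -1.    ]]
panel centres [0.6947 0.1704 0.1632] [0.6788 0.3927 0.1635] [0.6262 0.274  0.1304]
```

Request:
servo_tool(
  commands="0 0 -4 -80 -12 0 0;0 0 -8 -160 -24 0 0;0 0 -12 -240 -36 0 0;0 0 -16 -320 -48 0 0;0 0 -20 -400 -60 0 0;0 0 -20.3 -455 -66 0 0;0 0 -20.3 -455 -66 0 0;0 0 -20.3 -455 -66 0 0;0 0 -20.3 -455 -66 0 0;0 0 -20.3 -455 -66 0 0",
)

```text
time: 1.35
ee_pos: [0.624, 0.2743, 0.2562]
ee_rot: [-0.117, -3.138, -0.001]
force: [-0.1, 0.7, 1.0]
opening: 0.0853
grasp_force: 0.0
```

Run:
```python
from h import *
np.set_printoptions(precision=4,suppress=True)
o=status.get_obs();im=snapshot("wrist")[:,:,::-1].copy()
print(o["time"],o["ee_pos"],R.from_rotvec(o["ee_rot"]).as_matrix(),o["q"])
C=cam("wrist",o)
r=np.array([.997,-.0747,0]);c=np.array([.625,.273,.155]);n=np.array([.0747,.997,0])
for p in proj(C,[c+s*.028*r+t*.006*n for s in(-1,1) for t in(-1,1)]):cv2.circle(im,tuple(int(v) for v in p),2,(255,0,255),-1)
for p in proj(C,[[.52,-.048,.088],[.52,.132,.051]]):print(p)
cv2.imwrite("pics/w1.png",im)
```

```text
1.35 [0.624  0.2743 0.2562] [[-0.9972  0.0742 -0.0019]
 [ 0.0742  0.9972  0.0007]
 [ 0.0019  0.0005 -1.    ]] [ 0.3115  0.4395  1.2528  0.0012  1.4509 -1.1852]
[-135.3737  100.5576]
[98.7387 77.7499]
```

View pics/w1.png

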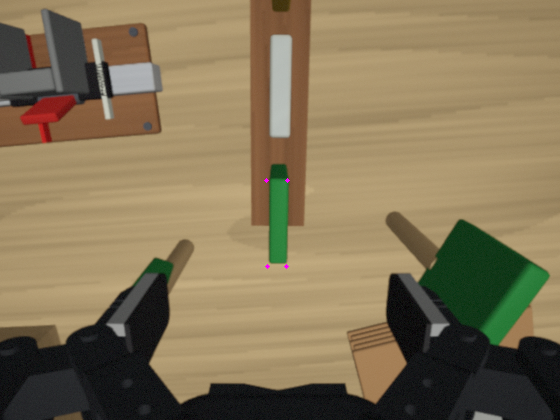

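The sign's panel top shows at (279,221), within 1 mm of the prediction. The two big signs flank the fingers at (160,270) and (460,280), so I'll narrow the jaws before descending.

Request:
servo_tool(
  commands="0 0 0 0 0 0 140;0 0 0 0 0 0 140;0 0 0 0 0 0 140;0 0 0 0 0 20 140;0 0 0 0 0 45 140;0 0 0 0 0 70 140;0 0 0 0 0 95 140;0 0 0 0 0 110 140;0 0 0 0 0 119 140;0 0 0 0 0 119 140;0 0 0 0 0 119 140",
  squeeze=40,
)

```text
time: 2.78
ee_pos: [0.6264, 0.2734, 0.1383]
ee_rot: [0.118, 3.138, 0.001]
force: [-0.2, -0.7, 0.7]
opening: 0.0387
grasp_force: 0.0
```

Request:
servo_tool(
  commands="0 0 0 0 0 0 180;0 0 0 0 0 0 255;0 0 0 0 0 0 255;0 0 0 0 0 0 255;0 0 0 0 0 0 255;0 0 0 0 0 0 255;0 0 0 0 0 0 255;0 0 0 0 0 0 255",
  squeeze=40,
)

```text
time: 3.78
ee_pos: [0.626, 0.2733, 0.138]
ee_rot: [0.118, 3.138, 0.001]
force: [-0.2, -0.3, 5.4]
opening: 0.0113
grasp_force: 42.4
```

Request:
servo_tool(
  commands="0 0 0 0 0 -10 255;0 0 0 0 0 -25 255;0 0 0 0 0 -45 255;0 0 0 0 0 -70 255;0 0 0 0 0 -95 255;0 0 0 0 0 -115 255;0 0 0 0 0 -125 255;0 0 0 0 0 -125 255;0 0 0 0 0 -125 255",
)

```text
time: 4.9
ee_pos: [0.6252, 0.2729, 0.2613]
ee_rot: [-0.119, -3.138, 0.001]
force: [-0.9, 0.1, -1.0]
opening: 0.0111
grasp_force: 41.8
```

Run:
```python
from h import *
np.set_printoptions(precision=4,suppress=True)
o=status.get_obs();im=snapshot("wrist")[:,:,::-1].copy()
M=R.from_rotvec(o["ee_rot"]).as_matrix()
print(o["time"],o["ee_pos"],M,o["force"],o["opening"])
C=cam("wrist",o)
# expected panel top corners: 18 mm behind TCP? panel top z=.155 at tcp z .138 
for p in proj(C,[o["ee_pos"]+M@np.array([s*.028,t*.006,-.017]) for s in(-1,1) for t in(-1,1)]):cv2.circle(im,tuple(int(v) for v in p),2,(255,0,255),-1)
for p in proj(C,[o["ee_pos"]+M@np.array([s*.007,0,.128]) for s in(-1,1)]):cv2.circle(im,tuple(int(v) for v in p),2,(255,255,0),-1)
cv2.imwrite("pics/w2.png",im)
```

```text
4.9 [0.6252 0.2729 0.2613] [[-0.9971  0.0754 -0.0019]
 [ 0.0754  0.9972 -0.0006]
 [ 0.0018 -0.0007 -1.    ]] [-0.8615  0.1033 -0.9573] 0.011095423550688563
```

View pics/w2.png

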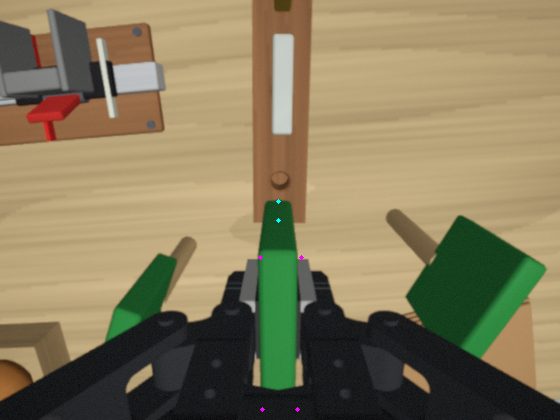

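Run:
```python
from h import *
np.set_printoptions(precision=4,suppress=True)
o=status.get_obs();C=cam("wrist",o);im=cv2.imread("pics/w2.png")
print("hole",pix2z(C,[(280,180)],.04))
print([(v,int(im[v,284,1])) for v in range(196,274,3)],[(v,int(im[v,280,1])) for v in range(374,396,2)])
for v in(248,270):print(v,[(u,int(im[v,u,1])) for u in range(254,304,3)])
M=R.from_rotvec(o["ee_rot"]).as_matrix()
X=pix2z(C,[(279,v) for v in(245,250,255,258)],o["ee_pos"][2]+.017)
print((X-o["ee_pos"])@M)
X=pix2z(C,[(278,v) for v in(200,202,204)],o["ee_pos"][2]-.043);print((X-o["ee_pos"])@M)
# pointers & socket in scene for later
```

```text
hole [[0.6222 0.2744 0.04  ]]
[(196, 102), (199, 96), (202, 75), (205, 74), (208, 75), (211, 75), (214, 77), (217, 77), (220, 75), (223, 78), (226, 81), (229, 77), (232, 77), (235, 78), (238, 76), (241, 77), (244, 78), (247, 78), (250, 110), (253, 138), (256, 143), (259, 144), (262, 145), (265, 146), (268, 146), (271, 144)] [(374, 138), (376, 141), (378, 141), (380, 140), (382, 141), (384, 140), (386, 140), (388, 128), (390, 49), (392, 19), (394, 21)]
248 [(254, 178), (257, 167), (260, 70), (263, 78), (266, 80), (269, 80), (272, 82), (275, 82), (278, 81), (281, 79), (284, 81), (287, 80), (290, 81), (293, 83), (296, 114), (299, 171), (302, 170)]
270 [(254, 97), (257, 92), (260, 114), (263, 136), (266, 142), (269, 142), (272, 143), (275, 143), (278, 145), (281, 146), (284, 144), (287, 147), (290, 145), (293, 140), (296, 116), (299, 97), (302, 100)]
[[ 0.0319 -0.0005 -0.0169]
 [ 0.0304 -0.0005 -0.0169]
 [ 0.0288 -0.0005 -0.0169]
 [ 0.0279 -0.0005 -0.0169]]
[[ 0.0298 -0.0007  0.0431]
 [ 0.0288 -0.0007  0.0431]
 [ 0.0279 -0.0007  0.0431]]
```

Request:
servo_tool(
  commands="0 0 0 30 0 -15 255;0 0 0 60 -20 -30 255;0 0 -1 79 -60 -48 255;0 0 -2 79 -110 -48 255;0 0 -3 79 -160 -48 255;0 0 -4.3 79 -210 -48 255;0 0 -4.3 79 -260 -48 255;0 0 -4.3 79 -300 -48 255;0 0 -4.3 79 -327 -48 255;0 0 -4.3 79 -327 -48 255;0 0 -4.3 79 -327 -48 255;0 0 -4.3 79 -327 -48 255",
)

```text
time: 6.45
ee_pos: [0.5223, -0.0459, 0.3101]
ee_rot: [0.001, -3.141, -0.001]
force: [-0.6, 0.0, -1.3]
opening: 0.0114
grasp_force: 41.8
```

Run:
```python
from h import *
np.set_printoptions(precision=4,suppress=True)
o=status.get_obs();im=snapshot("wrist")[:,:,::-1].copy()
print(o["time"],o["ee_pos"],R.from_rotvec(o["ee_rot"]).as_matrix())
cv2.imwrite("pics/w3f.png",im);cv2.imwrite("pics/w3.png",cv2.resize(im[60:270,150:430],None,fx=2.8,fy=2.8,interpolation=cv2.INTER_CUBIC))
```

```text
6.45 [ 0.5223 -0.0459  0.3101] [[-1.     -0.0009 -0.0004]
 [-0.0009  1.      0.0006]
 [ 0.0004  0.0006 -1.    ]]
```

View pics/w3.png

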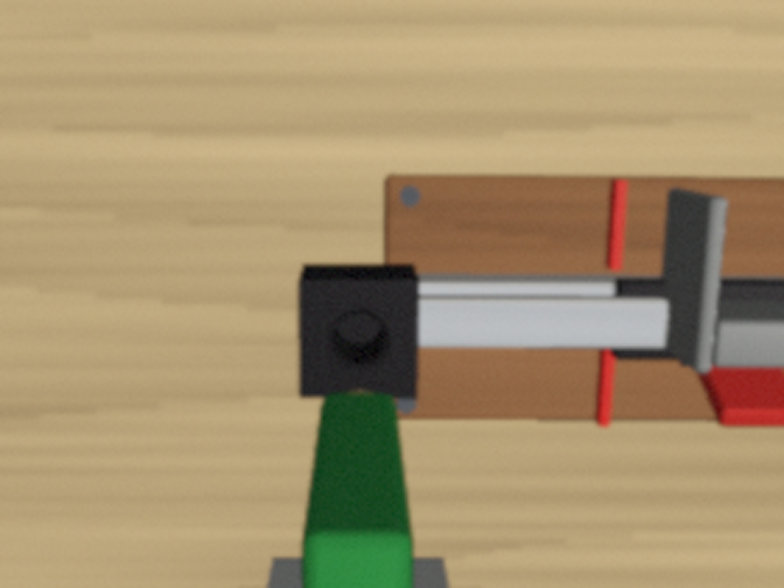

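Run:
```python
from h import *
np.set_printoptions(precision=4,suppress=True)
o=status.get_obs();C=cam("wrist",o);M=R.from_rotvec(o["ee_rot"]).as_matrix()
print("socket rel tool",(pix2z(C,[(278.6,180.)],.088)-o["ee_pos"])@M, pix2z(C,[(278.6,180.)],.088))
blk=np.array([(302,283),(417,283),(417,395),(301,395)])/2.8+[150,60]
print("blk",(pix2z(C,blk,.088)-o["ee_pos"])@M)
a=cv2.imread("pics/w2.png")[160:205,255:305];cv2.imwrite("pics/hole2.png",np.hstack([cv2.resize(x,None,fx=8,fy=8,interpolation=cv2.INTER_CUBIC) for x in(a,cv2.convertScaleAbs(cv2.imread("pics/w3f.png")[160:205,255:305],alpha=2.2))]))
```

```text
socket rel tool [[0.0025 0.0001 0.2222]] [[ 0.5197 -0.0457  0.088 ]]
blk [[ 0.0201 -0.0189  0.2221]
 [ 0.0202  0.0187  0.2222]
 [-0.0177  0.0193  0.2222]
 [-0.0177 -0.0198  0.2221]]
```

View pics/hole2.png

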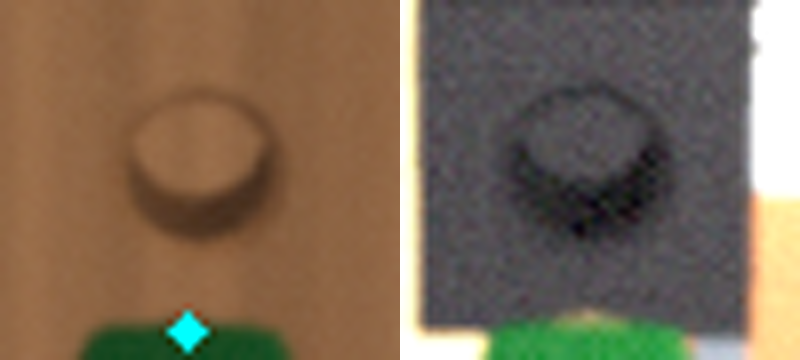

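Request:
servo_tool(
  commands="0 0 0 0 0 20 255;0 0 0 0 0 45 255;0 0 0 0 0 70 255;0 0 0 0 0 86 255;0 0 0 0 0 89 255;0 0 0 0 0 89 255;0 0 0 0 0 89 255",
)

```text
time: 7.38
ee_pos: [0.5229, -0.0469, 0.2222]
ee_rot: [0.0, 3.14, -0.0]
force: [0.6, 0.6, -0.4]
opening: 0.0115
grasp_force: 41.8
```

Run:
```python
from h import *
np.set_printoptions(precision=4,suppress=True)
o=status.get_obs();im=snapshot("scene")[:,:,::-1].copy();im2=snapshot("wrist")[:,:,::-1].copy();print(o["ee_pos"],o["force"],o["ee_rot"])
C=cam("scene");u,v=proj(C,[[.52,-.046,.09]])[0].astype(int);print(u,v)
a=cv2.resize(im[v-55:v+25,u-35:u+35],(525,600),interpolation=cv2.INTER_CUBIC);b=cv2.resize(im2[100:260,240:313],(274,600))
cv2.imwrite("pics/s1.png",np.hstack([a,b]))
```

```text
[ 0.5229 -0.0469  0.2222] [ 0.6178  0.5724 -0.3719] [ 0.0002  3.1397 -0.0004]
235 200
```

View pics/s1.png

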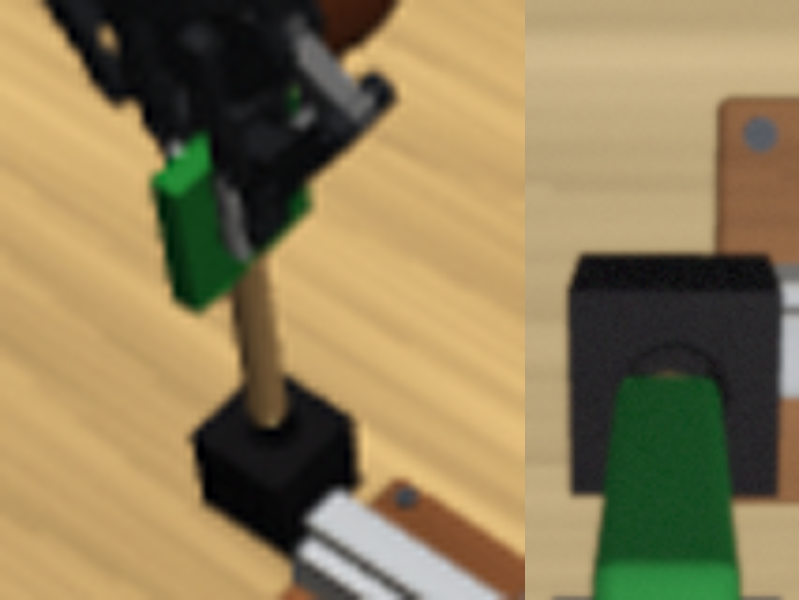

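The foot sits over the socket: post at (268,425) in the left crop, block-top centre about (275,425). Inserting gently.

Request:
servo_tool(
  commands="0 0 0 0 0 4 255;0 0 0 0 0 8 255;0 0 0 0 0 12 255;0 0 0 0 0 15 255;0 0 0 0 0 15 255",
)

```text
time: 8.1
ee_pos: [0.5221, -0.0469, 0.2059]
ee_rot: [-0.001, -3.141, -0.0]
force: [0.3, 0.3, 0.2]
opening: 0.0112
grasp_force: 41.7
```

Request:
servo_tool(
  commands="0 0 0 0 0 5 255;0 0 0 0 0 10 255;0 0 0 0 0 15 255;0 0 0 0 0 18 255;0 0 0 0 0 21 255;0 0 0 0 0 23 255;0 0 0 0 0 23 255",
)

```text
time: 8.98
ee_pos: [0.5223, -0.0469, 0.1832]
ee_rot: [-0.001, -3.141, -0.0]
force: [0.3, 0.8, -0.9]
opening: 0.0113
grasp_force: 41.7
```

Request:
servo_tool(
  commands="0 0 0 0 0 1 255;0 0 0 0 0 2 255;0 0 0 0 0 2 255;0 0 0 0 0 2 230;0 0 0 0 0 2 200;0 0 0 0 0 2 170;0 0 0 0 0 2 140;0 0 0 0 0 2 120;0 0 0 0 0 2 120",
)

```text
time: 10.1
ee_pos: [0.5223, -0.047, 0.1813]
ee_rot: [0.001, 3.142, 0.0]
force: [0.1, 0.0, -0.9]
opening: 0.0452
grasp_force: 0.0
```

Request:
servo_tool(
  commands="0 0 0 0 0 -5 120;0 0 0 0 0 -20 120;0 0 0 0 0 -45 120;0 0 0 0 0 -75 120;0 0 0 0 0 -95 120;0 0 0 0 0 -100 120;0 0 0 0 0 -100 0;0 0 0 0 0 -100 0",
)

```text
time: 11.1
ee_pos: [0.5218, -0.0469, 0.2804]
ee_rot: [-0.001, -3.14, -0.001]
force: [-0.3, 0.1, -0.8]
opening: 0.0792
grasp_force: 0.0
```

Run:
```python
from h import *
np.set_printoptions(precision=4,suppress=True)
o=status.get_obs();im=snapshot("scene")[:,:,::-1].copy();im2=snapshot("wrist")[:,:,::-1].copy();print(o["ee_pos"],o["q"],R.from_rotvec(o["ee_rot"]).as_matrix())
C=cam("scene");u,v=proj(C,[[.52,.03,.09]])[0].astype(int);print(u,v)
a=cv2.resize(im[v-75:v+45,u-65:u+55],(600,600),interpolation=cv2.INTER_CUBIC)
cv2.imwrite("pics/s2.png",a);cv2.imwrite("pics/w4.png",im2)
```

```text
[ 0.5218 -0.0469  0.2804] [-0.2225  0.1863  1.5666  0.0001  1.3905 -1.7929] [[-1.      0.0005 -0.0018]
 [ 0.0005  1.      0.0005]
 [ 0.0018  0.0005 -1.    ]]
258 215
```

View pics/s2.png

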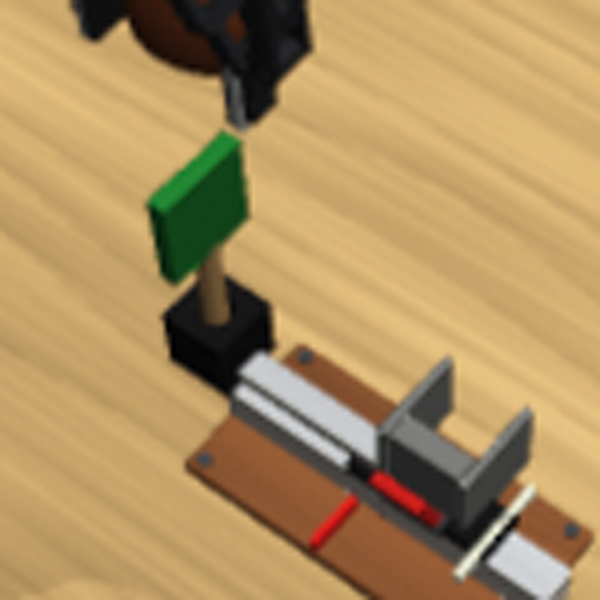

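Sign stands upright in the socket at (213,300), lever still open. Now I'll turn the tool 90° over the grip head.

Request:
servo_tool(
  commands="0 0 10 0 14 0 30;0 0 20 0 28 0 30;0 0 30 -1 42 0 30;0 0 40 -1 56 0 30;0 0 50 -2 75 0 30;0 0 60 -3 95 0 30;0 0 70 -4 115 0 30;0 0 80 -4 130 0 30;0 0 90 -4 139 0 30;0 0 90 -4 139 0 30;0 0 90 -4 139 0 30;0 0 90 -4 139 0 30",
)

```text
time: 12.7
ee_pos: [0.5263, 0.0916, 0.2812]
ee_rot: [-2.221, -2.222, 0.0]
force: [0.1, 0.4, -0.7]
opening: 0.0756
grasp_force: 0.0
```

Run:
```python
from h import *
np.set_printoptions(precision=4,suppress=True)
o=status.get_obs();im=snapshot("wrist")[:,:,::-1].copy();print(o["time"],o["ee_pos"],o["opening"],R.from_rotvec(o["ee_rot"]).as_matrix(),o["q"])
C=cam("wrist",o);cv2.imwrite("pics/w5raw.png",im)
P=[[.521-.022+s,.092+t,.092] for s in(.014,.03) for t in(-.022,.022)]+[[.473,.07,.092],[.473,.114,.092],[.555,.092,.084],[.489,.132,.051],[.553,.132,.051],[.557,.0524,.022],[.49,.0524,.022]]
for p in proj(C,P):cv2.circle(im,tuple(int(v) for v in p),2,(255,0,255),-1)
cv2.imwrite("pics/w5.png",im)
```

```text
12.7 [0.5263 0.0916 0.2812] 0.0756423386368722 [[-0.0003  1.     -0.0003]
 [ 1.      0.0003 -0.0001]
 [-0.0001 -0.0003 -1.    ]] [ 0.0421  0.2011  1.5456 -0.0001  1.3952  0.0418]
```

View pics/w5.png

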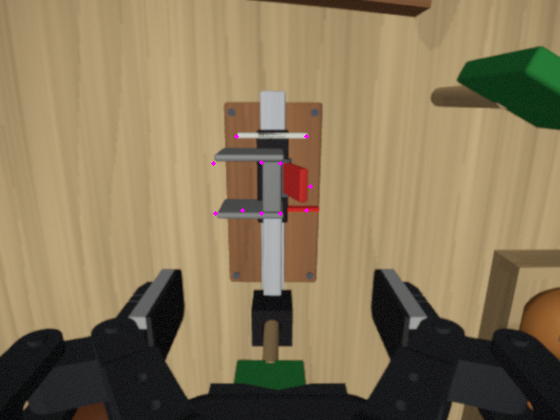

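Predicted points coincide with cheeks, pointer (236–307,136), mark (303,209) and open lever tip (308,186). Descending with one finger between the cheeks.

Request:
servo_tool(
  commands="0 0 0 0 0 30 30;0 0 0 0 0 65 30;0 0 0 0 0 100 30;0 0 0 0 0 130 30;0 0 0 0 0 155 30;0 0 0 0 0 175 30;0 0 0 0 0 188 30;0 0 0 0 0 194 30;0 0 0 0 0 198 30;0 0 0 0 0 198 30;0 0 0 0 0 198 30",
)

```text
time: 14.12
ee_pos: [0.5267, 0.0921, 0.0838]
ee_rot: [2.221, 2.221, 0.001]
force: [0.1, 0.3, -0.8]
opening: 0.0758
grasp_force: 0.0
```

Request:
servo_tool(
  commands="0 0 0 -5 0 0 30;0 0 0 -10 0 0 30;0 0 0 -16 0 0 30;0 0 0 -24 0 0 30;0 0 0 -33 0 0 30;0 0 0 -42 0 0 30;0 0 0 -51 0 0 30;0 0 0 -60 0 0 30;0 0 0 -67 0 0 30;0 0 0 -72 0 0 30;0 0 0 -75 0 0 30;0 0 0 -75 0 0 30",
)

```text
time: 15.62
ee_pos: [0.5263, 0.0182, 0.0836]
ee_rot: [-2.223, -2.216, -0.004]
force: [-0.4, 5.4, 1.7]
opening: 0.0753
grasp_force: 2.9
```

```bash
cat > pm.py <<'E'
from h import *
np.set_printoptions(precision=4,suppress=True)
o=status.get_obs();print(o["time"],o["ee_pos"],o["force"],o["opening"],o["grasp_force"])
for n in("top","wrist"):
    im=snapshot(n).astype(int);C=cam(n,o);h=cv2.cvtColor(im.astype(np.uint8),cv2.COLOR_RGB2HSV)
    sub=np.zeros(im.shape[:2],bool);q=proj(C,[[x,y,.03] for x in(.465,.578) for y in(-.03,.16)])
    lo=np.maximum(q.min(0).astype(int),0);hi=q.max(0).astype(int);sub[lo[1]:hi[1],lo[0]:hi[0]]=1
    red=((h[...,0]<6)|(h[...,0]>174))&(h[...,1]>190)&(h[...,2]>110)&sub
    wh=(h[...,1]<45)&(h[...,2]>195)&sub
    for nm,m,z in(("red",red,.022),("white",wh,.051)):
        k,_,st,ce=cv2.connectedComponentsWithStats(m.astype(np.uint8))
        for i in range(1,k):
            if st[i,4]>5:print(n,nm,st[i],pix2z(C,[ce[i]],z)[0])
    cv2.imwrite(f"pics/pm_{n}.png",im[:,:,::-1].astype(np.uint8))
E
python3 pm.py
```

```text
15.625 [0.5263 0.0182 0.0836] [-0.4263  5.3779  1.7435] 0.07533981036511367 2.9001501202583313
top red [274 184   2   9  14] [0.5608 0.053  0.022 ]
top white [267 190   2   7   7] [0.5429 0.0672 0.051 ]
top white [224 198  25  10 213] [0.5217 0.1376 0.051 ]
top white [303 199   8   6  37] [ 0.5242 -0.0184  0.051 ]
wrist red [169 171  61  10 592] [0.4882 0.0548 0.022 ]
wrist red [300 171  66  10 637] [0.5533 0.0546 0.022 ]
wrist red [ 290  216   62  105 4588] [0.5489 0.0066 0.022 ]
wrist white [ 239    0   51  141 7009] [0.5215 0.1012 0.051 ]
wrist white [ 186  151  158   10 1580] [0.5213 0.0684 0.051 ]
```

Request:
servo_tool(
  commands="0 0 0 -4 0 0 30;0 0 0 -8 0 0 30;0 0 0 -11 0 0 30;0 0 0 -13 0 0 30;0 0 0 -13 0 0 30;0 0 0 -13 0 0 30",
)

```text
time: 16.48
ee_pos: [0.5263, 0.0055, 0.0836]
ee_rot: [-2.223, -2.217, -0.004]
force: [-0.5, 5.9, 2.3]
opening: 0.0756
grasp_force: 3.1
```

```bash
python3 pm.py
python3 - <<'E'
import cv2
im=cv2.imread("pics/pm_wrist.png")
for u in (175,180,355,360):print(u,[tuple(int(c) for c in im[v,u][::-1]) for v in range(160,190)])
for u in (215,320):print(u,[(v,int(im[v,u,0])) for v in range(140,185)])
E
```

```text
16.475 [0.5263 0.0055 0.0836] [-0.4827  5.9448  2.3294] 0.07557432765742629 3.103574886918068
top white [224 198  32  10 292] [0.5212 0.1284 0.051 ]
wrist red [167 146  61   9 233] [0.4828 0.0552 0.022 ]
wrist red [301 146  66  10 279] [0.5591 0.0549 0.022 ]
wrist red [ 290  216   62   98 4487] [ 0.5487 -0.0054  0.022 ]
wrist white [ 239    0   51  141 6910] [0.5215 0.0884 0.051 ]
wrist white [ 186  151  158   10 1328] [0.5211 0.0558 0.051 ]
wrist white [265 159   7   2  11] [0.5226 0.054  0.051 ]
175 [(151, 106, 71), (153, 109, 73), (150, 107, 70), (153, 110, 74), (150, 106, 70), (150, 107, 70), (152, 108, 72), (151, 108, 71), (153, 108, 73), (153, 109, 73), (152, 108, 73), (151, 106, 69), (151, 107, 72), (150, 107, 70), (151, 106, 72), (152, 107, 71), (151, 106, 70), (153, 110, 74), (152, 106, 70), (153, 109, 72), (150, 109, 74), (134, 100, 74), (106, 90, 78), (86, 85, 82), (82, 83, 83), (87, 87, 85), (85, 85, 84), (84, 85, 85), (85, 88, 85), (87, 87, 85)]
180 [(155, 111, 76), (153, 110, 75), (153, 110, 74), (154, 111, 74), (151, 108, 72), (153, 108, 72), (153, 111, 74), (153, 109,
[... 1623 characters left out ...]
 (168, 71), (169, 69), (170, 67), (171, 69), (172, 70), (173, 70), (174, 71), (175, 71), (176, 67), (177, 69), (178, 69), (179, 70), (180, 69), (181, 74), (182, 81), (183, 86), (184, 85)]
320 [(140, 76), (141, 77), (142, 75), (143, 76), (144, 72), (145, 47), (146, 34), (147, 48), (148, 86), (149, 129), (150, 165), (151, 203), (152, 215), (153, 217), (154, 217), (155, 217), (156, 217), (157, 216), (158, 217), (159, 216), (160, 205), (161, 152), (162, 89), (163, 77), (164, 77), (165, 77), (166, 77), (167, 79), (168, 77), (169, 78), (170, 79), (171, 77), (172, 78), (173, 76), (174, 77), (175, 77), (176, 78), (177, 76), (178, 76), (179, 77), (180, 77), (181, 80), (182, 78), (183, 74), (184, 76)]
```

Run:
```python
from h import *
im=cv2.imread("pics/pm_wrist.png").astype(int)
for u in (172,178,357,362):print(u,[(v,int(im[v,u,2]),int(im[v,u,2]-im[v,u,1])) for v in range(140,161)])
o=status.get_obs();C=cam("wrist",o)
for m in(.0525,.054,.0555):
    print(m,proj(C,[[.483,m+d,z] for d,z in((.002,.012),(.002,.022),(-.002,.022))])[:,1], "ptr",proj(C,[[.500,m+d,z] for d,z in((.002,.049),(.002,.051),(-.002,.051))])[:,1])
```

```text
172 [(140, 150, 46), (141, 150, 45), (142, 150, 45), (143, 150, 46), (144, 151, 50), (145, 147, 71), (146, 163, 114), (147, 197, 156), (148, 216, 165), (149, 221, 170), (150, 221, 165), (151, 221, 167), (152, 221, 168), (153, 222, 166), (154, 218, 159), (155, 201, 122), (156, 177, 71), (157, 160, 44), (158, 158, 38), (159, 158, 38), (160, 160, 38)]
178 [(140, 154, 44), (141, 152, 43), (142, 155, 45), (143, 154, 45), (144, 153, 49), (145, 149, 72), (146, 159, 111), (147, 190, 149), (148, 212, 163), (149, 219, 168), (150, 221, 168), (151, 221, 167), (152, 221, 168), (153, 221, 165), (154, 218, 158), (155, 200, 123), (156, 174, 76), (157, 156, 48), (158, 152, 44), (159, 153, 44), (160, 152, 43)]
357 [(140, 159, 46), (141, 158, 44), (142, 158, 45), (143, 159, 45), (144, 155, 52), (145, 151, 72), (146, 159, 115), (147, 191, 151), (148, 212, 165), (149, 218, 170), (150, 220, 170), (151, 218, 170), (152, 220, 167), (153, 220, 168), (154, 217, 164), (155, 205, 134), (156, 180, 80), (157, 161, 50), (158, 157, 45), (159, 157, 45), (160, 158, 46)]
362 [(140, 141, 41), (141, 143, 42), (142, 141, 44), (143, 140, 42), (144, 140, 49), (145, 143, 77), (146, 159, 117), (147, 192, 148), (148, 212, 164), (149, 218, 166), (150, 220, 166), (151, 220, 170), (152, 219, 168), (153, 219, 166), (154, 216, 164), (155, 202, 137), (156, 168, 84), (157, 143, 48), (158, 137, 41), (159, 139, 39), (160, 137, 39)]
0.0525 [147.8149558  150.17800917 158.48353511] ptr [157.80382466 158.49210143 168.29322566]
0.054 [144.83206482 147.0392458  155.37994984] ptr [154.13916681 154.78217006 164.63346942]
0.0555 [141.83730219 143.88727021 152.26318305] ptr [150.45613097 151.05337471 160.95492127]
```

Request:
servo_tool(
  commands="0 0 0 -0.8 -0.5 0 30;0 0 0 -1.4 -0.8 0 30;0 0 0 -1.4 -0.8 0 30;0 0 0 -1.4 -0.8 0 60;0 0 0 -1.4 -0.8 0 100;0 0 0 -1.4 -0.8 0 100;0 0 0 -1.4 -0.8 0 100",
  squeeze=60,
)

```text
time: 17.45
ee_pos: [0.5259, 0.0042, 0.0839]
ee_rot: [-2.224, -2.217, -0.006]
force: [0.6, 6.4, 4.1]
opening: 0.052
grasp_force: 5.1
```

```bash
cat >> pm.py <<'E'
from scipy.optimize import brentq
g=lambda a,lo,hi,t:[lo+i+(t-a[i])/(a[i+1]-a[i]) for i in range(len(a)-1) if (a[i]-t)*(a[i+1]-t)<0]
for u in(172,178,357,362):
    a=(im[125:180,u,0]-im[125:180,u,1]).astype(float);e=g(a,125,0,100)
    if e:print("mark",[round(brentq(lambda m:proj(C,[[.5,m-.002,.022]])[0,1]-e[-1],0,.1),4)],e)
for u in(215,320):
    a=im[125:180,u,2].astype(float);e=g(a,125,0,145)
    print("ptr",round(brentq(lambda m:proj(C,[[.5,m-.002,.051]])[0,1]-e[-1],0,.1),4),e)
E
python3 pm.py
```

```text
17.45 [0.5259 0.0042 0.0839] [0.5857 6.3966 4.1002] 0.051954224229868 5.094458498060703
top white [224 198  33  10 301] [0.5212 0.1275 0.051 ]
wrist red [167 143  64   9 343] [0.4857 0.0553 0.022 ]
wrist red [300 143  68  10 383] [0.5556 0.0549 0.022 ]
wrist red [ 290  216   62   95 4416] [ 0.5485 -0.0064  0.022 ]
wrist white [ 239    0   52  141 6929] [0.5214 0.0873 0.051 ]
wrist white [186 151  47  10 463] [0.4986 0.0544 0.051 ]
wrist white [263 151  82  10 709] [0.5383 0.0543 0.051 ]
mark [0.0539] [np.float64(142.8684210526316), np.float64(152.66071428571428)]
mark [0.0539] [np.float64(142.82051282051282), np.float64(152.75471698113208)]
mark [0.0539] [np.float64(152.65384615384616)]
mark [0.0538] [np.float64(143.02439024390245), np.float64(152.9433962264151)]
ptr 0.0543 [np.float64(149.4), np.float64(160.82142857142858)]
ptr 0.0543 [np.float64(149.44117647058823), np.float64(160.85185185185185)]
```

Request:
servo_tool(
  commands="0 0 0 -0.4 0 0 100;0 0 0 -0.4 0 0 120;0 0 0 -0.4 0 0 140;0 0 0 -0.4 0 0 160;0 0 0 -0.4 0 0 180;0 0 0 -0.4 0 0 200;0 0 0 -0.4 0 0 255;0 0 0 -0.4 0 0 255;0 0 0 -0.4 0 0 255;0 0 0 -0.4 0 0 255",
  squeeze=45,
)

```text
time: 18.8
ee_pos: [0.5246, 0.0037, 0.0858]
ee_rot: [-2.223, -2.217, -0.004]
force: [-7.7, 5.5, 19.3]
opening: 0.0227
grasp_force: 46.4
```

```bash
python3 pm.py
```

```text
18.8 [0.5246 0.0037 0.0858] [-7.7217  5.4734 19.2586] 0.022705850658855827 46.364034935832024
top white [224 198  34  10 306] [0.5211 0.1273 0.051 ]
wrist red [171 142  64   9 380] [0.4867 0.055  0.022 ]
wrist red [303 142  67   9 416] [0.5553 0.0548 0.022 ]
wrist red [ 291  216   21   92 1503] [ 0.5371 -0.0083  0.022 ]
wrist white [ 244    0   50  140 6689] [0.5213 0.0866 0.051 ]
wrist white [191 150 107  10 824] [0.5076 0.0539 0.051 ]
wrist white [285 151   7   2  11] [0.5291 0.0553 0.051 ]
wrist white [294 151   5   2   9] [0.5323 0.0552 0.051 ]
wrist white [300 150  47  10 458] [0.5436 0.0539 0.051 ]
mark [0.0542] [np.float64(142.63076923076923), np.float64(150.59649122807016)]
mark [0.0539] [np.float64(141.67441860465115), np.float64(151.24444444444444)]
mark [0.0538] [np.float64(141.6), np.float64(151.4468085106383)]
mark [0.0538] [np.float64(141.61363636363637), np.float64(151.47826086956522)]
ptr 0.0538 [np.float64(148.70967741935485), np.float64(160.16666666666666)]
ptr 0.0537 [np.float64(148.56666666666666), np.float64(160.27586206896552)]
```

Request:
servo_tool(
  commands="0 0 0 0 -0.3 -0.5 255;0 0 0 0 -0.6 -1 255;0 0 0 0 -0.9 -1.5 255;0 0 0 0 -1 -2 255;0 0 0 0 -1 -2 255;0 0 0 0 -1 -2 255",
  squeeze=60,
)

```text
time: 19.65
ee_pos: [0.5244, 0.0038, 0.086]
ee_rot: [-2.224, -2.216, -0.005]
force: [-3.5, 6.6, 4.4]
opening: 0.0219
grasp_force: 61.8
```

```bash
python3 pm.py|grep -v white
python3 - <<'E'
from h import *
# sign model prediction vs green pixels, socket at leg pos: y=.0538+.04-.04-... ; lever opening via red near head
for n in("scene","top"):
    im=snapshot(n);C=cam(n);h=cv2.cvtColor(im,cv2.COLOR_RGB2HSV)
    g=((h[...,0]>50)&(h[...,0]<75)&(h[...,1]>150)&(h[...,2]>50)).astype(np.uint8)
    k,_,st,ce=cv2.connectedComponentsWithStats(g)
    sy=.0538+.04-.14-.04
    P=[[.5205+a,sy+b,z] for a in(-.028,.028) for b in(-.006,.006) for z in(.138,.198)]
    q=proj(C,P);print(n,"pred box",q.min(0),q.max(0),[list(map(int,s)) for s in st[1:] if s[4]>20])
E
```

```text
19.65 [0.5244 0.0038 0.086 ] [-3.4503  6.555   4.3844] 0.021941239554017965 61.81345693767071
wrist red [172 142  64   9 380] [0.4868 0.0551 0.022 ]
wrist red [304 142  66   9 410] [0.5553 0.0548 0.022 ]
wrist red [ 292  216   19   93 1421] [ 0.537  -0.0084  0.022 ]
mark [0.0541] [np.float64(142.96363636363637), np.float64(150.9)]
mark [0.0538] [np.float64(141.82051282051282), np.float64(151.54)]
mark [0.0539] [np.float64(141.73170731707316), np.float64(151.4255319148936)]
mark [0.0539] [np.float64(141.73809523809524), np.float64(151.44897959183675)]
ptr 0.0538 [np.float64(148.65625), np.float64(160.15384615384616)]
ptr 0.0538 [np.float64(148.6551724137931), np.float64(160.10526315789474)]
scene pred box [208.6058805  157.44426252] [230.80180501 189.62807777] [[201, 155, 18, 28, 266], [239, 270, 37, 36, 773], [339, 335, 42, 33, 621]]
top pred box [341.00405758 173.45695548] [352.49806744 208.901571  ] [[205, 83, 27, 48, 655], [92, 90, 37, 46, 861], [358, 172, 11, 35, 257]]
```

Run:
```python
from h import *
for n in("scene","top"):
    C=cam(n);sy=.0538-.18
    P=[[.5205+a,sy+b,z] for a in(-.028,.028) for b in(-.006,.006) for z in(.138,.198)]
    q=proj(C,P);print(n,q.min(0),q.max(0))
im=snapshot("scene");print(status.get_obs()["time"])
cv2.imwrite("pics/fin.png",im[:,:,::-1])
h=cv2.cvtColor(im,cv2.COLOR_RGB2HSV);g=((h[...,0]>45)&(h[...,0]<80)&(h[...,1]>130)&(h[...,2]>30)).astype(np.uint8)
for r in g[150:190,190:235]:print("".join(".#"[x] for x in r))
```

```text
scene [196.24756689 150.01442093] [219.0376584  181.91460836]
top [360.6350785  173.92478988] [373.58058915 209.23854785]
19.9
.............................................
.............................................
.............................................
.............................................
.............................................
........................###..................
.......................#####.................
......................######.................
.....................#######.................
....................########.................
...................##########................
..................###########................
.................############................
................#############................
...............##############................
..............###############................
.............################................
............#################................
...........###################...............
...........###################...............
............#################................
.......
[... 166 characters left out ...]
..........
.............############....................
.............###########.....................
.............##########......................
.............#########.......................
.............#########.......................
..............#######........................
..............######.........................
...............####..........................
................##...........................
.............................................
.............................................
.............................................
.............................................
.............................................
.............................................
```

```bash
python3 -c "
from cell import arm;print(arm.job_done())"
```

```text
the job is handed in; nothing more can be done
None
```

I handed the job in at about 20 s with the green sign standing in the socket. The leg is still held with its pointer on the red mark (within about 0.2 mm by the wrist camera), and the cam lever is squeezed shut, judged from the jaw opening and the camera.

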